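# Weigh a customer's chocolate blocks on the counter balance and box them

## Task

Weigh the customer's chocolate blocks: put every block from the serving board on the large steel goods pan and stand brass weights on the small pan until, with your hand off, the beam comes to rest level (pointer in the green band) for at least a second. Then pack all the blocks in the open wooden gift box and shut its lid fully, leaving the weights on their pan so that I can read off the weight. Leave the other things on the counter where they are.

Things in the scene. Friction and masses are not known exactly. Their poses are not given: they have to be found in the camera images.
- block_white: white chocolate block, a moulded loaf with a stepped section and a blue paper band, 116 mm long, 48 mm high; its foot is 56 mm wide and 16 mm high, the ridge above it, by which it is best gripped, 34 mm wide; about 300 g (within 3 %). Its origin is the centre of its underside; its x axis runs along its length, y across its width, z up. Loose; may be absent (then its entry is None all through). 
- block_dark: dark chocolate block, a moulded loaf with a stepped section and a paper-white band, 116 mm long, 48 mm high; its foot is 56 mm wide and 16 mm high, the ridge above it, by which it is best gripped, 34 mm wide; about 300 g (within 3 %). Its origin is the centre of its underside; its x axis runs along its length, y across its width, z up. Loose; may be absent (then its entry is None all through). 
- block_milk: milk chocolate block, a moulded loaf with a stepped section and a yellow band, 90 mm long, 46 mm high; its foot is 50 mm wide and 16 mm high, the ridge above it, by which it is best gripped, 28 mm wide; about 200 g (within 3 %). Its origin is the centre of its underside; its x axis runs along its length, y across its width, z up. Loose; may be absent (then its entry is None all through). 
- block_ruby: pink ruby chocolate block, a moulded loaf with a stepped section and a paper-white band, 90 mm long, 46 mm high; its foot is 50 mm wide and 16 mm high, the ridge above it, by which it is best gripped, 28 mm wide; about 200 g (within 3 %). Its origin is the centre of its underside; its x axis runs along its length, y across its width, z up. Loose; may be absent (then its entry is None all through). 
- w500: brass 500 g weight: upright cylinder 40 mm in diameter and 47 mm high with a knob 18 mm across and 15 mm high on top. Origin at the centre of its underside, z up along the cylinder.
- w200a: brass 200 g weight: cylinder 31 mm in diameter and 32 mm high with a knob 14 mm across and 15 mm high on top. Origin at the centre of its underside, z up.
- w200b: second brass 200 g weight, the same as w200a.
- w100: brass 100 g weight: cylinder 25 mm in diameter and 24 mm high with a knob 11 mm across and 15 mm high on top. Origin at the centre of its underside, z up.
- serving_board: brown wooden serving board, 280 x 200 x 12 mm, fixed, on which the customer's blocks lie at the start. Origin at the centre of its underside; x along its 280 mm side, z up.
- weight_board: dark wooden board, 75 x 250 x 8 mm, fixed, on which the weights stand in a row along its y axis. Origin at the centre of its underside.
- goods_pan_top (a point): centre of the upper face of the large steel goods pan of the red counter balance. The pan is 265 mm along this frame's x and 150 mm along its y, with a rim 6 mm high; it moves straight up and down, always level, about 100 mm above the counter when the beam is level, 15 mm lower or higher at the stops. z up.
- weights_pan_top (a point): centre of the upper face of the small brass weights pan, 150 mm along x and 130 mm along y, rim 6 mm high, 220 mm from the goods pan (towards the right of the robot); it rises as the goods pan sinks and the other way round. z up.
- beam (a joint): tilt of the balance beam: 0 level, positive when the goods pan is the lower, in rad; stops at 0.14 either way. A sprung, damped shop balance: within the stops the tilt is 0.093 rad for each 100 g of difference between the pans, so the stop is reached at 150 g; it settles in about 1.5 s. The pointer, on a dial between the pans (top 198 mm above the counter, 66 mm wide), is in the green band when the beam is within 0.04 rad of level.
- gift_box_in (a point): centre of the inner floor of the wooden gift box (fixed). Inside it is 149 mm along this frame's x and 289 mm along its y, 57 mm deep; walls and floor 8 mm thick, rim 65 mm above the counter. x points from the open side to the hinge side; z up.
- lid (a joint): angle of the box's hinged lid in rad: 0 shut, up to 1.95 wide open (leaning back past upright). The stiff hinge holds it at any angle (0.28 N m of friction).
- lid_hinge (a point): middle of the lid's hinge line, on the rim at the box's hinge side. The frame turns with the lid: y along the hinge, -x towards the lid's free edge, z along the normal of the lid's outer face (up when shut). The lid is a plate 165 x 305 x 8 mm with its inner face at z = 0 and its outer face at z = 8 mm here.
- lid_edge (a point): middle of the lid's free edge, on its outer face, 165 mm from the hinge line. Frame turns with the lid, like lid_hinge.
- candy_jar: bystander: amber glass candy jar with brass cap, 84 mm across, 120 mm tall. Origin at the middle of its underside.
- cocoa_tin: bystander: green cocoa tin, 76 mm across, 105 mm tall. Origin at the middle of its underside.
- ribbon_spool: bystander: red ribbon spool, 72 mm across, 40 mm tall. Origin at the middle of its underside.
- palette_knife: bystander: palette knife with wooden handle, 240 mm long, lying flat.
- bonbon_bowl: bystander: white china bowl, 110 mm across, 45 mm tall. Origin at the middle of its underside.
There are look-alikes about, which are no part of the job. What is shaped like the block_milk but purple is not meant.

How it is judged (in metres and radians):
On the way:
1. all the blocks lie on the goods pan and the beam rests level, within 0.04 rad, with nothing in or against the fingers, for a second (x of block_white in the frame of goods_pan_top between -0.133 and 0.133 m and y of block_white in the frame of goods_pan_top between -0.076 and 0.076 m and z of block_white in the frame of goods_pan_top between -0.006 and 0.12 m and x of block_dark in the frame of goods_pan_top between -0.133 and 0.133 m and y of block_dark in the frame of goods_pan_top between -0.076 and 0.076 m and z of block_dark in the frame of goods_pan_top between -0.006 and 0.12 m and x of block_milk in the frame of goods_pan_top between -0.133 and 0.133 m and y of block_milk in the frame of goods_pan_top between -0.076 and 0.076 m and z of block_milk in the frame of goods_pan_top between -0.006 and 0.12 m and x of block_ruby in the frame of goods_pan_top between -0.133 and 0.133 m and y of block_ruby in the frame of goods_pan_top between -0.076 and 0.076 m and z of block_ruby in the frame of goods_pan_top between -0.006 and 0.12 m and value of joint beam between -0.04 and 0.04 rad and velocity of joint beam between -0.03 and 0.03 rad/s and contact force between the fingers and anything else below 0.3 N), for 1 s.
At the end, for the whole second after the job is handed in: All the blocks that are there lie inside the gift box, its lid is shut (within 0.06 rad), and the weights are still on the weights pan (at least 350 g of them) (x of block_white in the frame of gift_box_in between -0.075 and 0.075 m and y of block_white in the frame of gift_box_in between -0.145 and 0.145 m and z of block_white in the frame of gift_box_in between -0.005 and 0.057 m and x of block_dark in the frame of gift_box_in between -0.075 and 0.075 m and y of block_dark in the frame of gift_box_in between -0.145 and 0.145 m and z of block_dark in the frame of gift_box_in between -0.005 and 0.057 m and x of block_milk in the frame of gift_box_in between -0.075 and 0.075 m and y of block_milk in the frame of gift_box_in between -0.145 and 0.145 m and z of block_milk in the frame of gift_box_in between -0.005 and 0.057 m and x of block_ruby in the frame of gift_box_in between -0.075 and 0.075 m and y of block_ruby in the frame of gift_box_in between -0.145 and 0.145 m and z of block_ruby in the frame of gift_box_in between -0.005 and 0.057 m and value of joint lid below 0.06 rad and contact force between weights_pan and anything else above 3.4 N); the robot touches nothing.
It fails at once if the candy jar is pushed more than 40 mm away (distance of candy_jar from where it was at the start of the episode above 0.04 m).
It fails at once if the cocoa tin is pushed more than 40 mm away (distance of cocoa_tin from where it was at the start of the episode above 0.04 m).
It fails at once if the ribbon spool is pushed more than 40 mm away (distance of ribbon_spool from where it was at the start of the episode above 0.04 m).
It fails at once if the palette knife is pushed more than 40 mm away (distance of palette_knife from where it was at the start of the episode above 0.04 m).
It fails at once if the bonbon bowl is pushed more than 40 mm away (distance of bonbon_bowl from where it was at the start of the episode above 0.04 m).
Of block_white, block_dark, block_milk, block_ruby only 2 to 3 are there at a start; the rules pass over those that are not, and their reading is None.
At some moment in a run one of block_white, block_dark, block_milk, block_ruby may be knocked a few centimetres aside while the robot is not near it.
Once in a run the grip may slacken for a moment while it holds something.
It also fails if it takes over 210 s, if anything falls off the work surface, if the arm or the gripper's body presses on something with over 40 N, if the wrist force passes 120 N, or if a joint passes its speed limit or range.

## Robot

A 6-joint arm with a two-finger parallel gripper is mounted at the origin on the work surface. World frame = base frame: x ahead of the robot, y to its left, z up, the work surface at z = 0. Lengths are in mm, angles in rad, forces in N, time in s.
With the tool pointing down it reaches from about 275 to 825 mm from the base axis. Payload 4.9 kg.
Tool frame: the origin (TCP) lies at the very end of the fingers, on their centre line; the grasp point (between the pads) lies 19 mm behind it; z points along the fingers, y is the line along which they close (so a half turn about z gives the same grasp; the last joint's range is limited). The gripper opens to 85 mm and grips with 20 to 120 N. Pads are 22 mm wide; open, the fingers measure 114 mm over their backs; the gripper's body (76 mm by 85 mm) begins 54 mm behind the grasp point. The pads swing forward as they close: fully open they stand 13 mm farther back than shut.
Start: joints at [-1.292, 0.326, -0.193, 1.052, 0, 1.437], TCP at [220.66, -503.813, 231.281] pointing down, gripper open.
Joint ranges: [-2.65, 2.65], [-0.97, 1.79], [-1.3, 1.35], [-1.93, 2.1], [-1.47, 1.37], [-3.14, 3.14]. Speed limits (rad/s): [2.57, 2.57, 3.14, 3.14, 3.14, 3.14].

## Interface

Orientations are given as [roll, pitch, yaw] about the fixed x, y, z axes, in that order (R = Rz(yaw) Ry(pitch) Rx(roll)).
In Python, from bench import bot, solve_ik, imaging gives the robot as it stands. Calls block until the motion is done:
- bot.move_ptp(position, orientation): joint-space move of the TCP to a pose.
- bot.movel(position, rot=None, max_speed=150, threshold=None): straight line of the TCP; rot=None keeps the orientation; max_speed is the mean speed in mm/s. With threshold (N) it stops when the force on the tool has changed by that much, and returns True; else False.
- bot.move_j(angles): joint-space move.
- bot.grip(opening, effort=None): opening from 0.0 (shut) to 1.0 (fully open); effort is the grip in N (None keeps the last); returns when the fingers have stopped.
- bot.dwell(seconds).
- solve_ik(position, orientation): joint angles nearest the present ones, or None.
- bot.get_state(): the state.
- imaging.capture(name): name is "side" or "top"; returns the picture (384x512x3 uint8, blue, green, red); there is no depth.
- imaging.camera_model(name): a dict with "K" (3x3 intrinsics, pixels), "position" and "rotation" of the camera in the world. Camera axes: x right, y up, looking along -z (the intrinsics and any distortion apply to the point x, -y, -z); pixel columns grow to the right and rows downward; lengths in mm; the calibration is good to about 2 mm. A picture is of the moment at which its call begins. camera_model takes no time and is no camera call.
A pose or a line that the arm cannot do raises bot.IKError and nothing moves.
- bot.sign_off(): hands the job in; it is judged then, once.
The state is a dict: "t": time; "qpos": joint angles; "joint_velocities": joint speeds; "effort": joint torques, N m; "tcp_pos": TCP position; "orientation": TCP orientation; "contact_force": force on the tool from outside, world axes, zero at the start; "wrist_torque": the same for the moment, N m; "opening": opening from 0.0 (shut) to 1.0 (fully open); "gripper_force": force on a finger pad.
Only numpy, scipy, OpenCV 4.12 (cv2) and the standard library are available. Lean on these libraries where they do the work, as an engineer would, in place of code of your own. Each camera call takes 0.05 s, during which the arm holds its last target. There are 200 camera calls.

## Working session

There is one attempt and no reset: what is moved stays moved. The work goes in short steps, each a Python script; the robot and the scene stay as the last script left them, time stands still between calls to the robot, and variables do not carry over. Pictures are saved under pics/ and viewed, at most 14 in all, crops included, and the job is handed in when it is done.

```bash
ls; mkdir -p pics; python3 - <<'E'
from bench import bot, imaging
import cv2, numpy as np
for n in("top","side"):
    cv2.imwrite(f"pics/{n}0.png",cv2.resize(imaging.capture(n),(800,600),interpolation=cv2.INTER_CUBIC))
    m=imaging.camera_model(n); print({k:np.round(v,3).tolist() if not isinstance(v,(str,type(None))) else v for k,v in m.items()})
print(bot.get_state())
E
```

```text
pics
{'K': [[474.354, 0.0, 254.849], [0.0, 474.354, 187.966], [0.0, 0.0, 1.0]], 'position': [447.437, -66.11, 1425.269], 'rotation': [0.088, 0.005, -1.57]}
{'K': [[384.85, 0.0, 248.62], [0.0, 384.85, 192.507], [0.0, 0.0, 1.0]], 'position': [298.714, 754.105, 816.57], 'rotation': [0.85, -0.007, -2.817]}
{'t': 0.1, 'qpos': array([-1.29220455e+00,  3.26832959e-01, -1.93475669e-01,  1.05201608e+00,
        2.75001856e-06,  1.43658417e+00]), 'joint_velocities': array([ 0.00041299, -0.00076243,  0.00235766, -0.00098674,  0.00038881,
        0.0005169 ]), 'effort': array([ 5.06635242e-04, -4.44240475e+01,  2.63037264e+01,  7.91137543e-03,
        1.47819186e-06, -1.37750611e-06]), 'tcp_pos': array([ 220.50938904, -503.29277106,  230.60330705]), 'orientation': array([-3.14007838e+00, -2.07237588e-04,  4.12803782e-01]), 'contact_force': array([-0.36177014,  0.88561146, -1.42415587]), 'wrist_torque': array([ 0.03046466, -0.01426632, -0.03006278]), 'gripper_force': 0.0, 'opening': 1.0024226600727277}
```

View pics/top0.png

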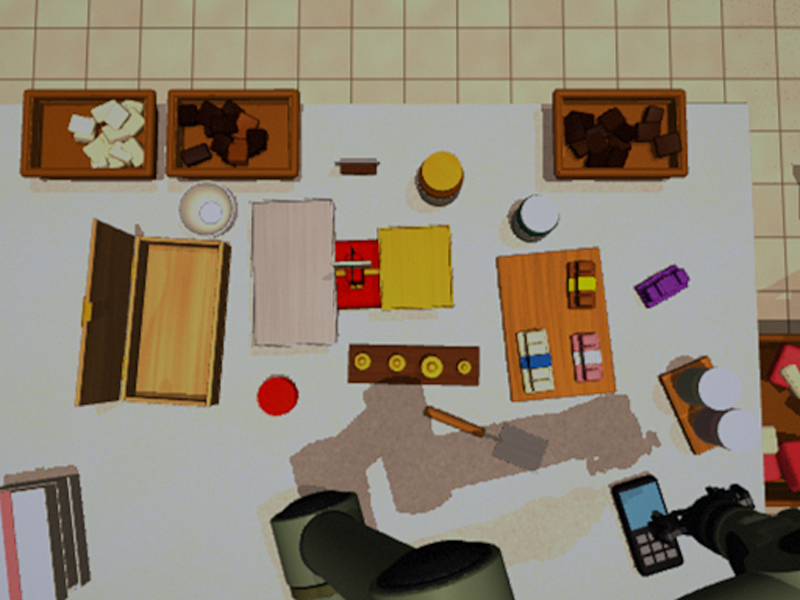

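View pics/side0.png

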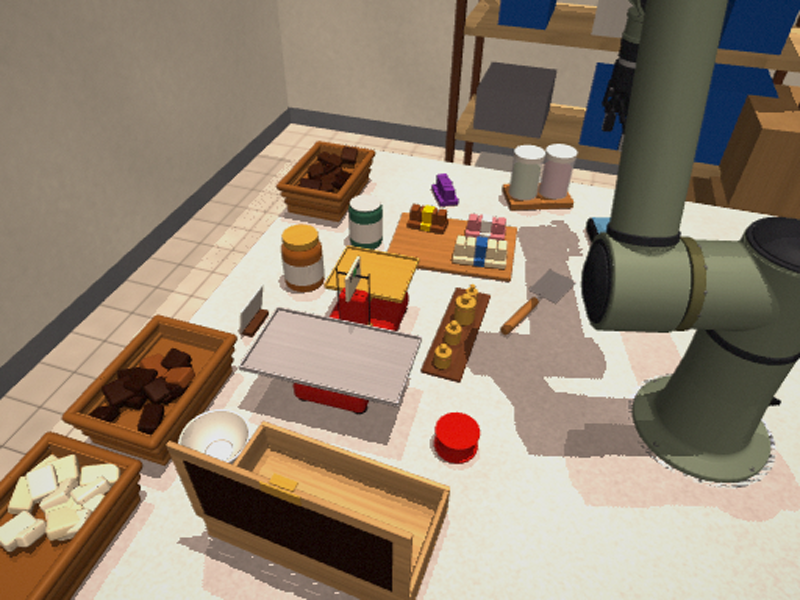

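The top view (800x600 pixels) shows the milk block at (581,283), ruby at (587,357) and white at (535,360) on the serving board. There is no dark block. Look-alikes are the purple loaf at (662,286), the chocolate chunks in the crates at (610,135), (225,133) and (107,133), and the pink/cream pieces at the far right. I pick the three on the board. The weights are at (362,361) and (397,362) for the 200s, (432,366) for the 500 and (464,367) for the 100. The goods pan is at (293,272), the weights pan at (415,267) and the gift box at (180,320) with its hinge on the left.

```bash
cat > h.py <<'E'
from bench import bot, solve_ik, imaging
import cv2, numpy as np
from scipy.spatial.transform import Rotation as Rn
def ray(n,u,v):
    m=imaging.camera_model(n); K=np.array(m["K"]); R=np.array(m["rotation"])
    R=Rn.from_euler('xyz',R).as_matrix() if R.shape==(3,) else R
    d=np.array([(u-K[0,2])/K[0,0],-(v-K[1,2])/K[1,1],-1]); return np.array(m["position"]),R@d
def pt(n,u,v,z):
    o,d=ray(n,u,v); return o+d*(z-o[2])/d[2]
def proj(n,p):
    m=imaging.camera_model(n); K=np.array(m["K"]); R=Rn.from_euler('xyz',m["rotation"]).as_matrix()
    c=R.T@(np.array(p,float)-m["position"]); return K[0,0]*c[0]/-c[2]+K[0,2], K[1,1]*c[1]/c[2]+K[1,2]
E
python3 - <<'E'
from h import *
im=imaging.capture("top"); hsv=cv2.cvtColor(im,cv2.COLOR_BGR2HSV)
c=im[150:262,215:445]; cv2.imwrite("pics/crop1.png",cv2.resize(c,None,fx=3.4,fy=3.4,interpolation=cv2.INTER_CUBIC))
S=1.5625
for k,(x,y) in dict(blue=(535,360),cream=(533,342),milkband=(581,283),milk=(581,268),ruby=(586,342),rubyband=(587,356),purple=(662,286),board=(540,290),wpan=(415,290),w500=(432,366),wboard=(414,366),gpan=(293,240),boxfloor=(180,320),skin=(480,250)).items(): print(k,hsv[int(y/S),int(x/S)])
for k,(x,y,z) in dict(gp_tl=(252,200,106),gp_tr=(333,199,106),gp_br=(338,344,106),gp_bl=(254,347,106),wp_tl=(381,227,106),wp_tr=(449,226,106),wp_br=(452,306,106),wp_bl=(380,308,106),bx_tl=(138,239,65),bx_tr=(229,242,65),bx_br=(216,404,65),bx_bl=(125,402,65),wb_l=(349,364,8),wb_r=(479,364,8),w200a=(362,361,55),w200b=(397,362,55),w500=(432,366,70),w100=(464,367,47),lid_t=(94,222,218),lid_b=(79,404,218),white=(535,360,60),milk=(581,283,58),ruby=(587,357,58)).items(): print(k,pt("top",x/S,y/S,z).round(0)[:2])
E
```

```text
blue [107 211 139]
cream [ 25  48 175]
milkband [ 31 255 179]
milk [ 11 209 138]
ruby [  1  89 175]
rubyband [108  17 185]
purple [144 182 115]
board [ 14 211 162]
wpan [ 25 215 174]
w500 [ 27 212 177]
wboard [ 10 209  95]
gpan [ 11  43 173]
boxfloor [ 17 172 175]
skin [ 90   6 175]
gp_tl [733. 205.]
gp_tr [735.  59.]
gp_br [474.  48.]
gp_bl [468. 197.]
wp_tl [684. -28.]
wp_tr [ 686. -151.]
wp_br [ 541. -155.]
wp_bl [538. -27.]
bx_tl [669. 424.]
bx_tr [663. 255.]
bx_br [365. 273.]
bx_bl [369. 439.]
wb_l [438.  35.]
wb_r [ 438. -213.]
w200a [443.   8.]
w200b [442. -57.]
w500 [ 434. -121.]
w100 [ 432. -181.]
lid_t [672. 443.]
lid_b [374. 456.]
white [ 445. -310.]
milk [ 587. -398.]
ruby [ 451. -406.]
```

View pics/crop1.png

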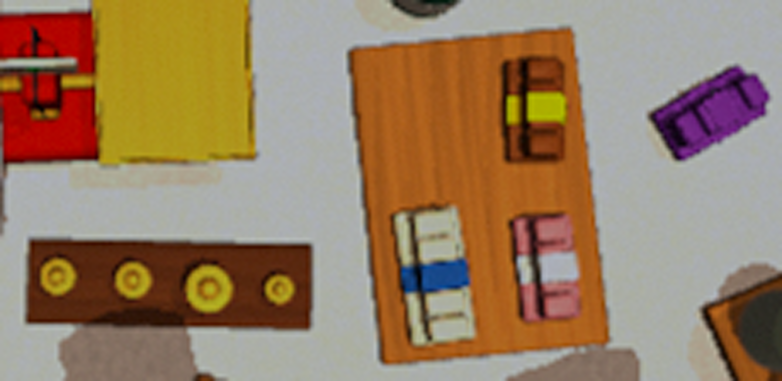

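The crop confirms three loaves on the board: white with a blue band, milk with a yellow band and ruby with a white band. The purple loaf is off the board. The weights left to right are 200, 200, 500 and 100.

```bash
cat >> h.py <<'E'
def mask(name,hsv):
    f=lambda a,b: cv2.inRange(hsv,np.array(a),np.array(b))
    if name=="white": return f((18,22,110),(35,110,255))|f((98,120,60),(118,255,255))
    if name=="ruby": return f((0,60,90),(9,150,255))|f((170,60,90),(180,150,255))
    if name=="milk": return f((27,200,100),(36,255,255))|f((3,150,40),(13,255,148))
def find(name,xy,zbase,r=75,n="top",im=None):
    """silhouette centre and long-axis angle (world, rad) of block near xy"""
    im=imaging.capture(n) if im is None else im
    m=mask(name,cv2.cvtColor(im,cv2.COLOR_BGR2HSV)); roi=np.zeros_like(m)
    u,v=proj(n,[*xy,zbase+12]); cv2.circle(roi,(int(u),int(v)),int(r/2.95),255,-1)
    m=cv2.morphologyEx(m&roi,cv2.MORPH_OPEN,np.ones((2,2),np.uint8))
    m=cv2.morphologyEx(m,cv2.MORPH_CLOSE,np.ones((7,7),np.uint8))
    cs=cv2.findContours(m,cv2.RETR_EXTERNAL,cv2.CHAIN_APPROX_NONE)[0]
    if not cs: return None
    c=max(cs,key=cv2.contourArea).reshape(-1,2)
    w=np.array([pt(n,a,b,zbase+12)[:2] for a,b in c]).astype(np.float32)
    b=cv2.boxPoints(cv2.minAreaRect(w)); e=[b[1]-b[0],b[2]-b[1]]; L=[np.linalg.norm(x) for x in e]
    l=e[int(np.argmax(L))]; a=np.arctan2(l[1],l[0]); a=(a+np.pi/2)%np.pi-np.pi/2
    return b.mean(0).round(1),round(float(a),3),np.round(sorted(L))
E
python3 - <<'E'
from h import *
im=imaging.capture("top")
for n,xy in dict(white=(440,-315),milk=(575,-390),ruby=(448,-395)).items(): print(n,find(n,xy,12,im=im))
# weights: brass on dark board
hsv=cv2.cvtColor(im,cv2.COLOR_BGR2HSV); m=cv2.inRange(hsv,(18,120,60),(36,255,255)); m[:218]=0;m[248:]=0;m[:,:222]=0;m[:,306:]=0
n,_,st,ce=cv2.connectedComponentsWithStats(m)
for s,c in zip(st[1:],ce[1:]):
    if s[4]>15: print(s[4],c.round(1),pt("top",*(c+.0),40).round(1)[:2])
for p,o in [((587,-398,250),0),((445,-320,250),0),((603,127,250),1.57),((612,-90,250),0),((440,0,250),1.57),((600,340,250),1.57),((420,350,250),1.57),((515,530,250),1.57),((515,530,250),0)]:
    q=solve_ik(list(p),[np.pi,0,o]); print(p,o,None if q is None else np.round(q,2))
E
```

```text
white (array([ 440.5, -318.9], dtype=float32), 0.162, array([ 56., 112.], dtype=float32))
milk (array([ 586.7, -407.7], dtype=float32), -0.023, array([50., 93.], dtype=float32))
ruby (array([ 476.6, -413.8], dtype=float32), -1.488, array([31., 48.], dtype=float32))
94 [231.7 230.9] [443.6   8.4]
94 [253.8 232. ] [440.5 -55.8]
154 [276.1 234.6] [ 433.2 -120.8]
59 [296.8 234.6] [ 433.2 -180.9]
(587, -398, 250) 0 [-0.7   0.63  0.35  1.28  0.    2.44]
(445, -320, 250) 0 [-0.76  0.31 -0.17  1.09  0.    2.38]
(603, 127, 250) 1.57 [0.09 0.44 0.03 1.16 0.   1.66]
(612, -90, 250) 0 [-0.27  0.45  0.03  1.16  0.    2.88]
(440, 0, 250) 1.57 [-0.17  0.11 -0.42  1.04  0.    1.4 ]
(600, 340, 250) 1.57 [0.41 0.59 0.27 1.25 0.   1.98]
(420, 350, 250) 1.57 [ 0.56  0.31 -0.17  1.09  0.    2.13]
(515, 530, 250) 1.57 [0.7  0.7  0.47 1.34 0.   2.27]
(515, 530, 250) 0 [ 0.7   0.7   0.47  1.34  0.   -2.44]
```

```bash
sed -i 's/np.ones((7,7)/np.ones((11,11)/' h.py; cat >> h.py <<'E'
Z=280; GP=np.array([602.5,127]); WP=np.array([611,-91]); T=0.033
RT=np.array([[np.cos(T),-np.sin(T)],[np.sin(T),np.cos(T)]])
RIDGE=dict(white=34,milk=28,ruby=28)
def st(msg):
    s=bot.get_state(); print(msg,"t=%.1f op=%.2f gf=%.1f"%(s["t"],s["opening"],s["gripper_force"]),s["tcp_pos"].round(1),"F",s["contact_force"].round(1)); return s
def pick(xy,z,yaw,op=.75,eff=60,lift=Z):
    xy=list(map(float,xy)); bot.grip(op); bot.move_ptp([*xy,Z],[np.pi,0,yaw])
    bot.movel([*xy,z+25],max_speed=250); bot.movel([*xy,z],max_speed=80)
    bot.grip(0.0,eff); st("gripped"); bot.movel([*xy,lift],max_speed=180)
    return st("lifted")["opening"]
def place(xy,z,yaw,op=.75,thr=3,over=5):
    xy=list(map(float,xy)); bot.move_ptp([*xy,Z],[np.pi,0,yaw]); st("above")
    bot.movel([*xy,z+15],max_speed=200); hit=bot.movel([*xy,z-over],max_speed=25,threshold=thr); st(f"down hit={hit}")
    bot.grip(op); bot.movel([*xy,Z],max_speed=250); st("left")
E
python3 - <<'E'
from h import *
for n,xy in dict(white=(440,-319),milk=(586,-407),ruby=(448,-405)).items(): print(n,find(n,xy,12))
p,a,L=find("milk",(586,-407),12)
o=pick(p,12+18,a)
if o>.2: place(GP+RT@[85,0],100+18,np.pi/2+T,op=.6)
im=imaging.capture("top"); cv2.imwrite("pics/t1.png",cv2.resize(im,(800,600)))
print(find("milk",GP+RT@[85,0],85,im=im))
E
```

```text
white (array([ 440.6, -318.9], dtype=float32), 0.152, array([ 56., 112.], dtype=float32))
milk (array([ 585.4, -406.2], dtype=float32), -0.023, array([53., 90.], dtype=float32))
ruby (array([ 449.5, -415.8], dtype=float32), 0.08, array([48., 86.], dtype=float32))
gripped t=4.1 op=0.31 gf=59.9 [ 587.2 -407.    30.7] F [-0.2 -0.3  2.5]
lifted t=5.6 op=0.31 gf=59.5 [ 586.4 -406.3  278.7] F [ 0.3  0.1 -2.1]
above t=7.6 op=0.32 gf=59.5 [687.8 128.4 279.9] F [ 0.  -0.  -2.4]
down hit=False t=9.4 op=0.32 gf=59.4 [687.4 129.8 113.1] F [ 0.  -0.2 -1.5]
left t=10.6 op=0.60 gf=0.0 [686.9 129.8 278.7] F [-0.6  0.4 -1.1]
(array([686.4, 121.6], dtype=float32), 1.57, array([46., 79.], dtype=float32))
```

View pics/t1.png

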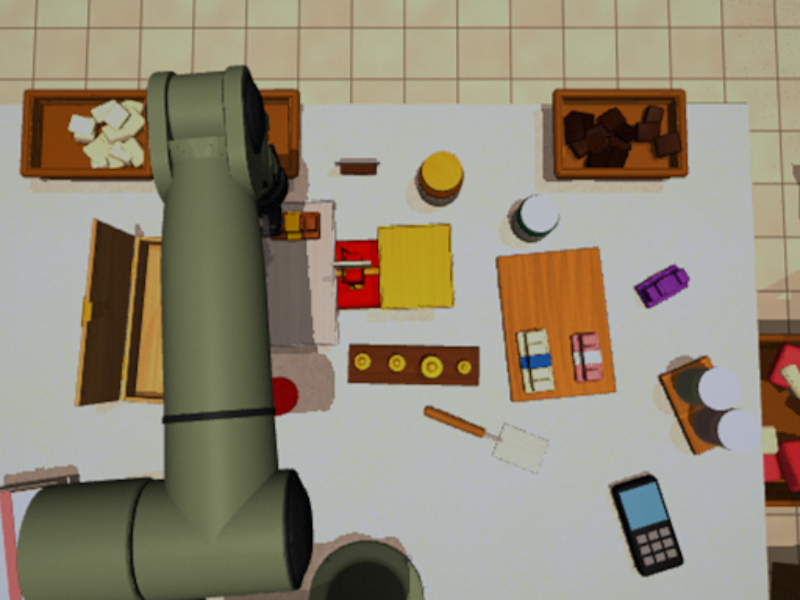

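The milk block sits on the goods pan at (302,225), partly behind the arm. Next are ruby and white.

```bash
python3 - <<'E'
from h import *
for n,g,x0 in (("ruby",(450,-415),-85),("white",(440,-319),0)):
    f=find(n,g,12); print(n,f)
    o=pick(f[0],12+18,f[1])
    if o<.25: print("LOST"); break
    place(GP+RT@[x0,0],85+18,np.pi/2+T,op=.6,over=2)
bot.move_ptp([440,-60,Z],[np.pi,0,0])
for n in("top","side"): cv2.imwrite(f"pics/{n}2.png",cv2.resize(imaging.capture(n),(800,600)))
E
```

```text
ruby (array([ 449. , -416.3], dtype=float32), 0.092, array([48., 87.], dtype=float32))
gripped t=15.1 op=0.32 gf=59.9 [ 449.3 -416.7   30.6] F [-0.3  0.3  2.8]
lifted t=16.6 op=0.32 gf=59.2 [ 448.6 -415.8  278.8] F [-0.1 -0.4 -1.6]
above t=18.6 op=0.32 gf=59.2 [517.9 123.4 280. ] F [ 0.1  0.1 -2.3]
down hit=True t=20.1 op=0.32 gf=60.1 [517.4 124.2 103.1] F [-0.5 -0.1  4.6]
left t=21.3 op=0.60 gf=0.0 [516.8 124.1 278.7] F [-0.6  0.8 -1.1]
white (array([ 438.9, -305.1], dtype=float32), 0.066, array([ 85., 114.], dtype=float32))
gripped t=25.2 op=0.39 gf=61.6 [ 439.8 -306.2   31.1] F [ 0.  -2.3  5.9]
lifted t=26.7 op=0.39 gf=60.6 [ 438.4 -304.6  278.9] F [-0.1 -0.3 -2.3]
above t=28.4 op=0.39 gf=60.5 [602.6 125.8 280. ] F [-0.1  0.4 -2.3]
down hit=True t=29.9 op=0.39 gf=61.6 [602.7 127.1 103.7] F [ 0.1 -1.1  4.8]
left t=31.1 op=0.60 gf=0.0 [601.8 127.  278.6] F [-0.2  0.4 -0.3]
```

View pics/top2.png

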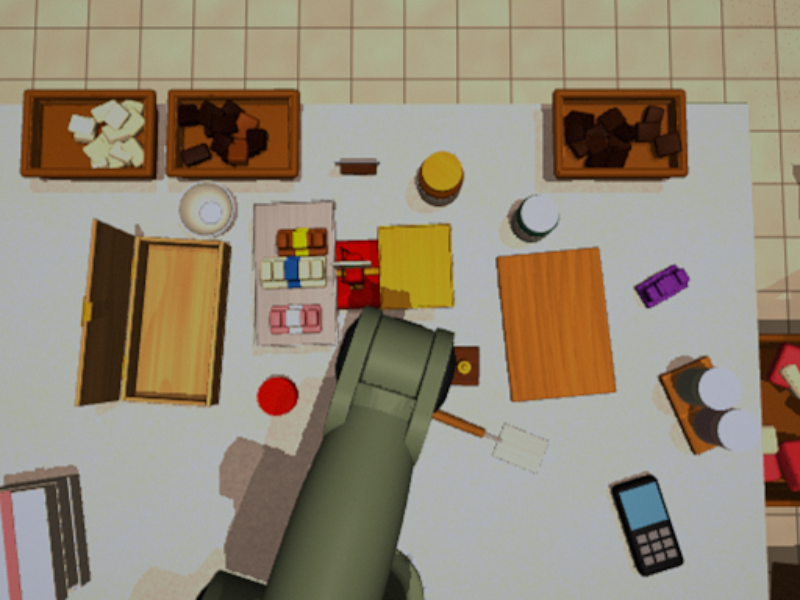

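The three blocks lie on the goods pan: milk at (302,241), nudged close to white at (292,271), and ruby at (295,319). Milk was knocked since I placed it, but still lies flat. Next are the weights, w500 then the left 200.

```bash
python3 - <<'E'
from h import *
o=pick((433.2,-120.8),20,np.pi/2,op=.85)
if o>.3:
    place(WP+RT@[-32,0],115+12,T,op=.7,over=2)
    o=pick((443.6,8.4),14,np.pi/2,op=.8)
    if o>.25: place(WP+RT@[35,0],115+6,T,op=.6,over=2)
bot.move_ptp([400,-250,Z],[np.pi,0,0]); bot.dwell(2.5)
im=imaging.capture("side"); cv2.imwrite("pics/s3.png",cv2.resize(im[130:300,130:330],(800,680))[:600])
im=imaging.capture("top"); cv2.imwrite("pics/t3.png",cv2.resize(im[120:260,60:320],(780,420),interpolation=cv2.INTER_CUBIC)); st("")
E
```

```text
gripped t=36.1 op=0.45 gf=59.7 [ 433.2 -121.    20.7] F [-3.1 -0.4  6.5]
lifted t=37.7 op=0.45 gf=60.8 [ 432.6 -120.5  279. ] F [-1.1  0.1 -4.8]
above t=39.2 op=0.45 gf=60.7 [578.6 -92.1 279.6] F [-0.3  0.1 -6. ]
down hit=True t=40.6 op=0.45 gf=61.2 [578.9 -92.  126.6] F [ 1.6 -0.   0.7]
left t=41.7 op=0.70 gf=0.0 [578.4 -91.9 278.8] F [0.1 1.  0.4]
gripped t=45.3 op=0.34 gf=58.7 [443.8   8.3  14.7] F [-1.8  0.4  5.9]
lifted t=46.9 op=0.34 gf=59.3 [443.    8.5 279.1] F [-0.5  0.  -2.6]
above t=48.2 op=0.34 gf=59.3 [645.5 -89.5 279.6] F [ 0.6 -0.4 -2.1]
down hit=False t=49.9 op=0.34 gf=59.6 [645.9 -89.8 119. ] F [-1.   0.1 -1.1]
left t=51.0 op=0.60 gf=0.0 [645.4 -89.7 278.7] F [-0.7 -0.2  0.7]
 t=54.7 op=0.60 gf=0.0 [ 400. -250.  280.] F [ 0.  -0.5  0.1]
```

View pics/s3.png

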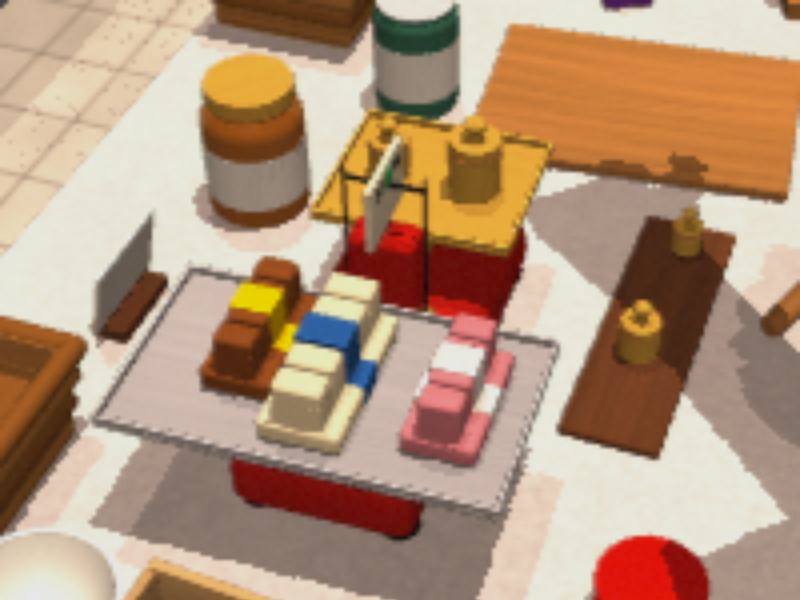

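View pics/t3.png

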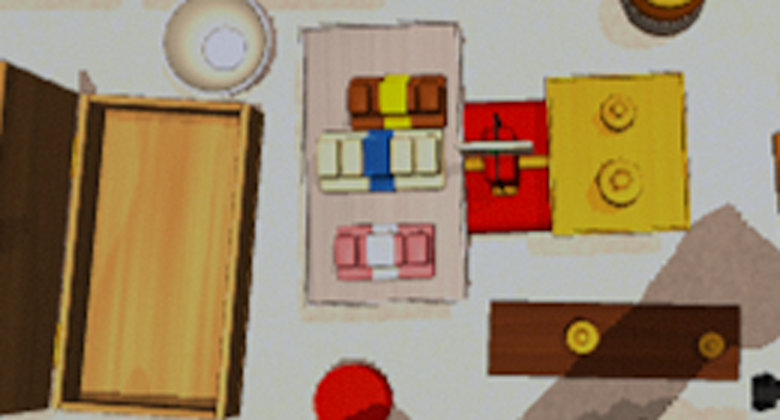

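In the side and top crops all three blocks are flat on the goods pan, and the 500 and 200 stand on the weights pan at (475,165) and (388,140). I'll triangulate the pan corners to check that it is level.

```bash
python3 - <<'E'
from h import *
def tri(s,t):
    o1,d1=ray("side",*s);o2,d2=ray("top",*t)
    A=np.stack([d1,-d2],1);k=np.linalg.lstsq(A,o2-o1,rcond=None)[0];a,b=o1+d1*k[0],o2+d2*k[1];return ((a+b)/2).round(1),np.linalg.norm(a-b).round(1)
S=lambda x,y:(130+x/4,130+y/4); P=lambda x,y:(60+x/3,120+y/3)
print("goods near-right",tri(S(503,512),P(306,302)))
print("goods near-left",tri(S(97,420),P(302,28)))
print("goods far-right",tri(S(558,343),P(467,297)))
print("w near-right",tri(S(513,250),P(550,235)))
print("w far-right",tri(S(552,145),P(689,230)))
print("w near-left",tri(S(313,215),P(546,80)))
im=imaging.capture("top")
for n,xy in dict(white=(602,127),milk=(657,127),ruby=(518,124)).items(): print(n,find(n,xy,100,im=im,r=65))
E
```

```text
goods near-right (array([467.7, 198.3, 102.4]), np.float64(9.1))
goods near-left (array([729.3, 207.6,  98.5]), np.float64(3.9))
goods far-right (array([474.8,  49.6, 100.2]), np.float64(4.3))
w near-right (array([531.5, -27.8, 101.8]), np.float64(6.4))
w far-right (array([ 538.5, -157. ,   99.3]), np.float64(1.9))
w near-left (array([680.4, -23.1,  96.6]), np.float64(2.5))
white (array([601.9, 125.7], dtype=float32), 1.571, array([ 56., 115.], dtype=float32))
milk (array([656.8, 113.8], dtype=float32), 1.57, array([48., 90.], dtype=float32))
ruby (array([516.7, 124.3], dtype=float32), -1.521, array([51., 93.], dtype=float32))
```

Both pans sit at about 100 mm, so the beam is level and has rested for over 2 s. Now packing, ruby first. I'll pause above the box to check that the forearm clears the open lid.

```bash
cat >> h.py <<'E'
BX=np.array([516.5,348.]); BT=-0.055
def box(along,across=0):  # along: world-x-ish, across: towards hinge
    return BX+along*np.array([np.cos(BT),np.sin(BT)])+across*np.array([-np.sin(BT),np.cos(BT)])
E
python3 - <<'E'
from h import *
im=imaging.capture("top"); f=find("ruby",(517,124),100,im=im,r=60); print(f)
o=pick(f[0],100+18,f[1]%np.pi,op=.6)
p=box(-88,-15); bot.move_ptp([*map(float,p),Z],[np.pi,0,np.pi/2+BT]); st("above box")
im=imaging.capture("side"); cv2.imwrite("pics/s4.png",cv2.resize(im,(800,600)))
E
```

```text
(array([516.7, 124.3], dtype=float32), -1.521, array([51., 93.], dtype=float32))
gripped t=58.0 op=0.32 gf=60.5 [517.2 124.4 118.4] F [ 0.  -0.7 -0.2]
lifted t=59.0 op=0.32 gf=60.2 [515.9 124.2 278.8] F [-0.4 -0.3 -1.8]
above box t=60.0 op=0.31 gf=60.1 [428.1 337.1 279.5] F [ 0.3  0.5 -1.4]
```

View pics/s4.png

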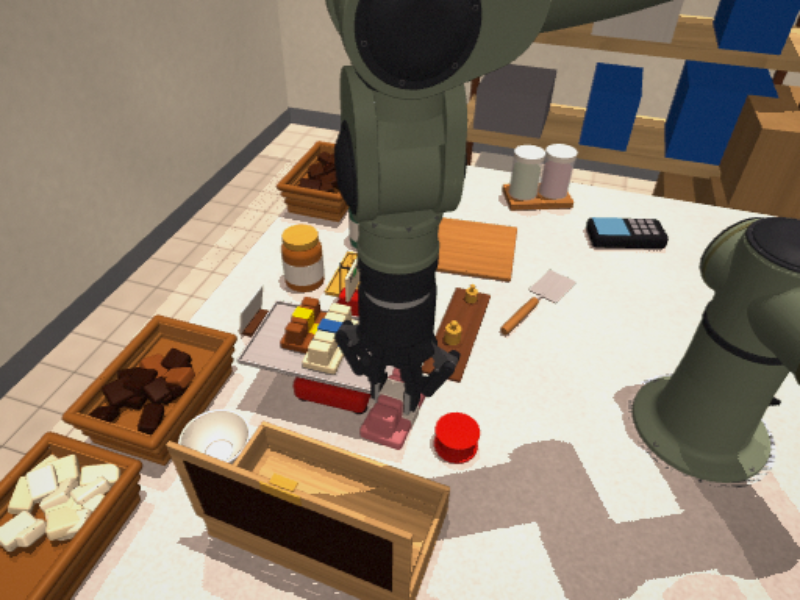

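The ruby block hangs at (390,415) in front of the box. The wrist disc's lower edge is at about (410,90), well above the gripper, and the lid stands near upright at (290,500).

```bash
python3 - <<'E'
from h import *
S=1.5625
for y in(420,450,480):
    o,d=ray("side",410/S,90/S); print("disc bottom",(o+d*(y-o[1])/d[1]).round(0))
for u,v in((172,447),(412,538)):
    o,d=ray("side",u/S,v/S)
    for y in(440,470): print("lid corner",(u,v),(o+d*(y-o[1])/d[1]).round(0))
E
```

```text
disc bottom [397. 420. 676.]
disc bottom [388. 450. 689.]
disc bottom [379. 480. 702.]
lid corner (172, 447) [667. 440. 223.]
lid corner (172, 447) [632. 470. 280.]
lid corner (412, 538) [373. 440. 191.]
lid corner (412, 538) [366. 470. 251.]
```

The forearm clears the lid by about 200 mm, so I'll pack all three.

```bash
python3 - <<'E'
from h import *
Y=np.pi/2+BT
place(box(-88,-8),26,Y,op=.6,over=3)
for n,g,al,ac,op in (("white",(602,127),0,-3,.5),("milk",(657,114),88,-8,.44)):
    bot.move_ptp([440,-60,Z],[np.pi,0,Y])
    f=find(n,g,115,r=65); print(n,f)
    if f is None: break
    o=pick(f[0],115+18,f[1]%np.pi if abs(f[1])>.8 else np.pi/2+T,op=op)
    if o<.25: print("LOST"); break
    place(box(al,ac),26,Y,op=.6,over=3)
bot.move_ptp([400,-150,Z],[np.pi,0,Y])
im=imaging.capture("top"); cv2.imwrite("pics/t5.png",cv2.resize(im[120:270,30:320],(800,414),interpolation=cv2.INTER_CUBIC))
im=imaging.capture("side"); cv2.imwrite("pics/s5.png",cv2.resize(im,(800,600)))
E
```

```text
above t=60.3 op=0.32 gf=60.1 [428.9 344.4 279.9] F [-0.1 -0.5 -2.2]
down hit=True t=62.2 op=0.32 gf=61.1 [428.  344.8  26. ] F [-1.2 -0.9  3.7]
left t=63.7 op=0.60 gf=0.0 [427.5 344.4 278.7] F [-1.   0.2 -0.9]
white (array([601.7, 126.1], dtype=float32), -1.537, array([ 56., 114.], dtype=float32))
gripped t=67.8 op=0.38 gf=63.3 [602.3 126.2 133.7] F [-0.2  0.1 -0.1]
lifted t=68.8 op=0.39 gf=63.0 [600.9 126.  278.5] F [-0.   0.2 -3.8]
above t=69.7 op=0.39 gf=62.9 [516.6 344.1 279.4] F [-0.7  0.4 -3. ]
down hit=True t=71.7 op=0.39 gf=63.9 [516.3 345.   26.5] F [-0.5 -0.7  5.1]
left t=73.1 op=0.60 gf=0.0 [515.7 344.6 278.6] F [ 0.1 -0.   0.6]
milk (array([655.9, 114.6], dtype=float32), -1.562, array([50., 89.], dtype=float32))
gripped t=77.4 op=0.32 gf=61.1 [656.5 114.7 133.8] F [-0.1 -0.4  1.9]
lifted t=78.4 op=0.32 gf=60.6 [655.2 114.6 278.5] F [-0.5 -0.3 -1.8]
above t=79.3 op=0.31 gf=60.6 [604.2 334.1 279.4] F [ 0.3 -0.8 -1.9]
down hit=True t=81.2 op=0.31 gf=61.5 [603.8 335.2  26.4] F [-0.9 -1.   4.9]
left t=82.7 op=0.60 gf=0.0 [603.3 334.9 278.5] F [-0.2  0.4 -0.1]
```

View pics/t5.png

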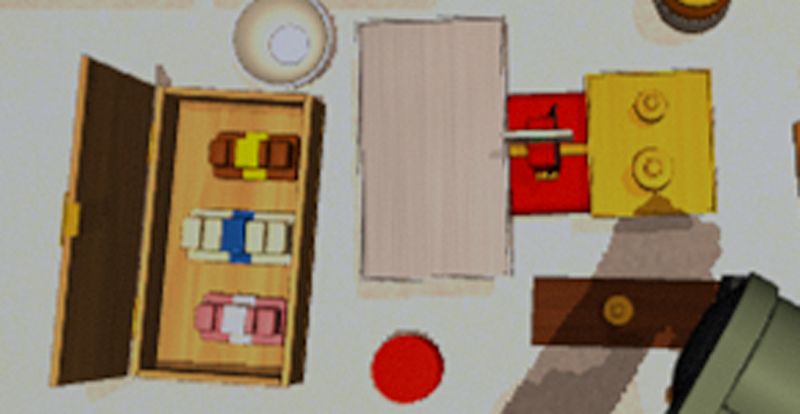

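All three blocks lie flat in the box, milk at (255,155), white at (238,235) and ruby at (240,318), and the weights are still on their pan. Now I'll close the lid with shut fingers pushing from behind along the arc.

```bash
python3 - <<'E'
from h import *
Y=np.pi/2+BT; H=82.5; R=130
def P(phi,extra=0):
    # across-coordinate and height of the TCP touching the outer face at radius R
    a=H-R*np.cos(phi)+(8+11*np.sin(phi)+extra)*np.sin(phi)
    z=65+R*np.sin(phi)+(8+extra)*np.cos(phi)
    return [*map(float,box(0,a)),float(z)]
bot.grip(0.0,40)
p=P(2.0,15); bot.move_ptp([p[0],p[1],330],[np.pi,0,Y]); st("behind")
bot.movel(p,max_speed=120)
for phi in np.r_[np.arange(1.85,0.2,-.15),.12,.04]:
    bot.movel(P(phi),max_speed=90); s=bot.get_state()
    if np.linalg.norm(s["contact_force"])>25: st(f"force at {phi:.2f}"); break
q=P(0.0); hit=bot.movel([q[0],q[1],q[2]-6],max_speed=25,threshold=12); st(f"press {hit}")
bot.movel([q[0],q[1],Z],max_speed=150); bot.move_ptp([400,-150,Z],[np.pi,0,Y]); st("clear")
for n in("side","top"): cv2.imwrite(f"pics/{n}6.png",cv2.resize(imaging.capture(n),(800,600)))
E
```

```text
behind t=87.7 op=-0.00 gf=0.0 [526.6 513.2 330.3] F [-0.1  0.1 -0.5]
press True t=94.6 op=-0.01 gf=3.9 [514.5 301.1  73.5] F [-1.3  0.1  7.3]
clear t=97.9 op=-0.00 gf=0.0 [ 400.4 -149.6  280. ] F [ 0.2  0.1 -0.2]
```

View pics/side6.png

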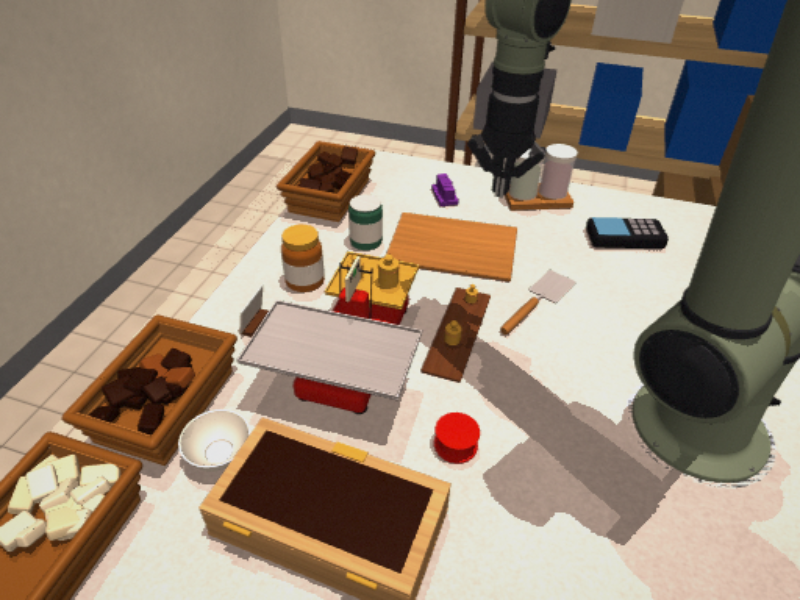

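The lid is flat on the rim at (330,500), and the press stopped at z = 73.5 mm against a nominal 73. The weights remain on their pan and the bystanders are in place.

```bash
python3 -c "
from h import *
bot.dwell(1); print(bot.sign_off())"
```

```text
the job is handed in; nothing more can be done
None
```

The job is handed in: the white, milk and ruby blocks balanced level against the 500 g and 200 g weights (about 700 g). They are now packed in the gift box with the lid shut, and the weights are still on their pan.

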